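# Park the light bar in its charging bay past the cable post

### The arm

A 7-joint arm with a two-finger parallel gripper is mounted at the origin on a cart in front of the work surface, level with it; the furniture and walls round the work are solid. World frame = base frame: x ahead of the robot, y to its left, z up, the work surface at z = 0. Lengths are in m, angles in rad, forces in N, time in s.
With the tool pointing down it reaches from about 0.425 to 0.95 m from the base axis. Payload 4.7 kg.
Tool frame: the origin (TCP) lies on the centre line of the jaws, within the pads' length; the fingertips stand robot.nose_length ahead of it and the grasp point (between the pads) lies 8 mm behind it (robot.nose_length is the distance from the TCP to the fingertips, in m); z points along the fingers, y is the line along which they close (so a half turn about z gives the same grasp; the last joint's range is limited). The gripper opens to 85 mm and grips with 20 to 120 N. Pads are 22 mm wide; open, the fingers measure 114 mm over their backs; the gripper's body (76 mm by 85 mm) begins 54 mm behind the grasp point. The pads swing forward as they close: fully open they stand 13 mm farther back than shut.
Start: joints at [1.176, 0.469, -0.049, 1.532, 0.024, 1.141, -0.082], TCP at [0.241, -0.63, 0.242] pointing down, gripper open.
Joint ranges: [-2.59, 2.59], [-0.33, 1.99], [-1.39, 1.29], [0.1, 2.45], [-1.04, 4.18], [0.21, 1.99], [-2.66, 2.66]. Speed limits (rad/s): [2.57, 2.57, 3.14, 3.14, 3.14, 3.14, 3.14].

### API

Orientations are given as [roll, pitch, yaw] about the fixed x, y, z axes, in that order (R = Rz(yaw) Ry(pitch) Rx(roll)).
In Python, from plant import robot gives the robot as it stands. Calls block until the motion is done:
- robot.goto(position, orientation): joint-space move of the TCP to a pose.
- robot.move_straight(position, vel=0.15, attitude=None, contact_N=None): straight line of the TCP; attitude=None keeps the orientation; vel is the mean speed in m/s. With contact_N (N) it stops when the force on the tool has changed by that much, and returns True; else False.
- robot.move_joints(angles): joint-space move.
- robot.grip(opening, strength=None): opening from 0.0 (shut) to 1.0 (fully open); strength is the grip in N (None keeps the last); returns when the fingers have stopped.
- robot.sleep(seconds).
- robot.inverse_kinematics(position, orientation): joint angles nearest the present ones, or None.
- robot.sense(): the state.
- robot.grab_frame(name): name is "side" or "top" or "wrist"; returns a dict with "image" (384x512x3 uint8, red, green, blue), "range_z" (384x512 float32, m along the optical axis (not along the pixel's ray), 0 where there is no reading), "fx", "fy", "cx", "cy" (pixels), "dist_coeffs" ([k1, k2, p1, p2, k3] as OpenCV has them; the pictures are not rectified), "R" (3x3) and "t" (3): a world point X has camera coordinates R X + t. Camera axes: x right, y down, z forward; pixel columns grow to the right and rows downward; lengths in m; the calibration is good to about 2 mm. A picture is of the moment at which its call begins.
A pose or a line that the arm cannot do raises robot.IKError and nothing moves.
- robot.close_job(): hands the job in; it is judged then, once.
The state is a dict: "t": time; "joint_pos": joint angles; "joint_velocities": joint speeds; "effort": joint torques, N m; "tcp_pos": TCP position; "tcp_rot": TCP orientation; "wrist_force": force on the tool from outside, world axes, zero at the start; "torque": the same for the moment, N m; "opening": opening from 0.0 (shut) to 1.0 (fully open); "gripper_force": force on a finger pad.
Only numpy, scipy, OpenCV 4.12 (cv2) and the standard library are available. Lean on these libraries where they do the work, as an engineer would, in place of code of your own. Each camera call takes 0.05 s, during which the arm holds its last target. There are 200 camera calls.

### The job

Push the grey desk light bar over the desk with your fingertips into the wooden charging bay: angle it so that one end goes in behind the steel cable post first, then push the other end in, until the bar lies flat along the back rail between the two cheeks. Only push it: do not lift or tip it, and leave the other things on the desk where they are.

Things in the scene. Friction and masses are not known exactly. Their poses are not given: they have to be found in the camera images.
- light_bar: Loose grey desk light bar with black end caps, a white strip on top and a green dot near its left end; box 28 (x) by 240 (y) by 22 high mm, 0.18 to 0.35 kg, slides on the desk. Origin: centre of its underside; +y runs along it to the left end. It starts on the robot's side of the bay, within 0.3 rad of parallel to the rail, its left end to the right of the post.
- bar_left_end (a point): Middle of the bar's left (+y) end face, 11 mm up.
- bar_right_end (a point): Middle of the bar's right (-y) end face, 11 mm up.
- bay: Fixed wooden bay, no floor, open to the robot (-x); walls 24 mm high, 16 thick. Origin: desk level, middle of the back rail's inner face; x away from the robot into the rail, y left along it. Inside 272 mm long (y -136 to +136); left cheek reaches to x = -60, right cheek to x = -40 mm. Bar's home: its long side against the rail, origin at x = -14 mm, y within 16 mm of 0.
- post: Fixed upright steel cable post, 16 mm diameter, orange cap (21 mm wide from 44 mm up), 56 mm high. Origin: centre of its foot. It stands before the left part of the bay, near x = -73, y = +81 mm in the bay's frame (varies by 4 mm): the gap to the right cheek is shorter than the bar, and about 65 mm are free between post and back rail.
- mouse: Bystander: black wireless mouse, 108x59x38 mm, standing or lying loose on the desk, to be left alone. Origin: centre of its underside.
- glasses_case: Bystander: black glasses case, 62x162x40 mm, standing or lying loose on the desk, to be left alone. Origin: centre of its underside.
- calculator: Bystander: pocket calculator, 128x78x14 mm, standing or lying loose on the desk, to be left alone. Origin: centre of its underside.
- eraser: Bystander: blue and white eraser, 19x40x13 mm, standing or lying loose on the desk, to be left alone. Origin: centre of its underside.
- highlighter_a: Bystander: yellow highlighter pen, 22x116x17 mm, standing or lying loose on the desk, to be left alone. Origin: centre of its underside.
- mug: Bystander: black and white mug, 81x116x94 mm, standing or lying loose on the desk, to be left alone. Origin: centre of its underside.

How it is judged:
By the outcome, as a careful person would: the job done as asked, in the order asked, and still so for the second after the job is handed in, with the robot touching nothing.
It also fails if it takes over 61 s, if anything falls off the work surface, if the arm or the gripper's body presses on something with over 40 N, if the wrist force passes 120 N, or if a joint passes its speed limit or range.

## Working session

There is one attempt and no reset: what is moved stays moved. The work goes in short steps, each a Python script; the robot and the scene stay as the last script left them, time stands still between calls to the robot, and variables do not carry over. Pictures are saved under pics/ and viewed, at most 10 in all, crops included, and the job is handed in when it is done.

```bash
ls; mkdir -p pics; python3 - <<'E'
from plant import robot
import cv2,numpy as np
print(robot.nose_length, robot.sense())
for n in("top","side"):
    f=robot.grab_frame(n); cv2.imwrite(f"pics/{n}0.png",f["image"][:,:,::-1]); np.savez(f"{n}0.npz",**{k:np.array(v) for k,v in f.items()})
    print(n,f["fx"],f["cx"],f["cy"],f["dist_coeffs"],-np.array(f["R"]).T@f["t"],f["R"])
E
```

```text
pics
0.011 {'t': 0.0, 'joint_pos': array([ 1.17607858,  0.46939107, -0.04855867,  1.53366935,  0.02412031,
        1.14098803, -0.08228467]), 'joint_velocities': array([-0.00078314,  0.00046241,  0.00103306,  0.00078647,  0.00048257,
        0.00081723,  0.00038774]), 'effort': array([ 1.15326900e-03, -5.10297775e+01, -4.64693550e-02, -2.37711060e+01,
        1.05631372e-02,  7.69902254e-03, -2.40778354e-05]), 'tcp_pos': array([ 0.2412466 , -0.62983044,  0.24130565]), 'tcp_rot': array([-3.13972571e+00,  1.02733855e-04,  3.65840368e-01]), 'wrist_force': array([0.9496604 , 0.37054443, 0.15470189]), 'torque': array([-0.00867886,  0.04860138, -0.0416479 ]), 'gripper_force': 0.0, 'opening': 0.9988708112149508}
top 485.3121664654675 255.69206952434297 190.32857157967294 [-0.18688532  0.          0.          0.          0.        ] [ 0.38756464 -0.01121655  1.55995025] [[-0.00735353 -0.99996981 -0.00251251]
 [-0.99642116  0.00753897 -0.08419052]
 [ 0.08420692  0.00188442 -0.99644651]]
side 466.6284787015074 256.46152521958993 187.3384238860438 [-0.16870938  0.          0.          0.          0.        ] [0.2766021  1.00393354 0.93453354] [[-0.96955566 -0.24396041  0.02109846]
 [-0.17523659  0.63107873 -0.75566644]
 [ 0.1710379  -0.7363579  -0.65461674]]
```

View pics/top0.png

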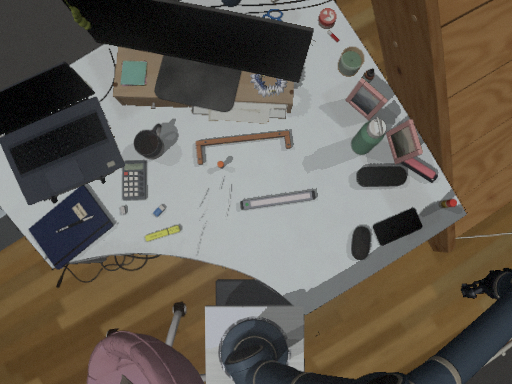

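View pics/side0.png

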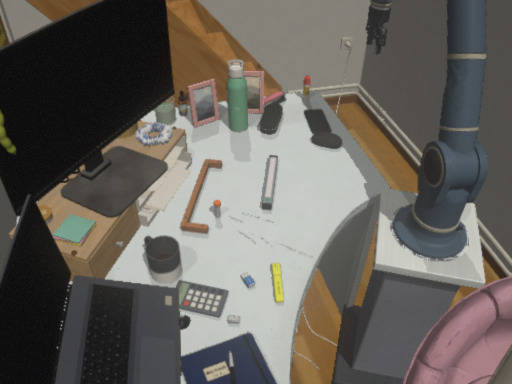

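The top view shows the bay at about (195–293, 130–165), the orange post cap at (221,165) and the bar from (241,206) to (317,193). I'll measure these roughly, then look with the wrist camera.

```bash
cat > h.py <<'E'
import cv2,numpy as np
def K(f): return np.array([[f["fx"],0,f["cx"]],[0,f["fy"],f["cy"]],[0,0,1]],float)
def cast(f,px,z):
    px=np.asarray(px,float).reshape(-1,1,2)
    u=cv2.undistortPoints(px,K(f),np.array(f["dist_coeffs"],float)).reshape(-1,2)
    d=np.c_[u,np.ones(len(u))]@np.array(f["R"]); c=-np.array(f["R"]).T@np.array(f["t"])
    z=np.broadcast_to(z,len(d))
    return c+d*((z-c[2])/d[:,2])[:,None]
def proj(f,P):
    R=np.array(f["R"]);return cv2.projectPoints(np.asarray(P,float).reshape(-1,1,3),cv2.Rodrigues(R)[0],np.array(f["t"],float),K(f),np.array(f["dist_coeffs"],float))[0].reshape(-1,2)
E
python3 - <<'E'
from h import *
f=np.load("top0.npz")
im=f["image"];hsv=cv2.cvtColor(im,cv2.COLOR_RGB2HSV)
roi=im[120:215,185:330]
cv2.imwrite("pics/topcrop.png",cv2.resize(roi[:,:,::-1],None,fx=5,fy=5,interpolation=cv2.INTER_CUBIC))
for n,p,z in [("bayBL",(196,142),.024),("bayBR",(292,130),.024),("post",(221.5,164.5),.056),("barL",(241,206),.022),("barR",(317,193.5),.022),("mug",(148,144),.09)]:
    print(n,cast(f,p,z)[0].round(4))
E
```

```text
bayBL [0.675  0.1827 0.024 ]
bayBR [ 0.7116 -0.1267  0.024 ]
post [0.5966 0.098  0.056 ]
barL [0.468  0.0387 0.022 ]
barR [ 0.5059 -0.2036  0.022 ]
mug [0.6585 0.3244 0.09  ]
```

View pics/topcrop.png

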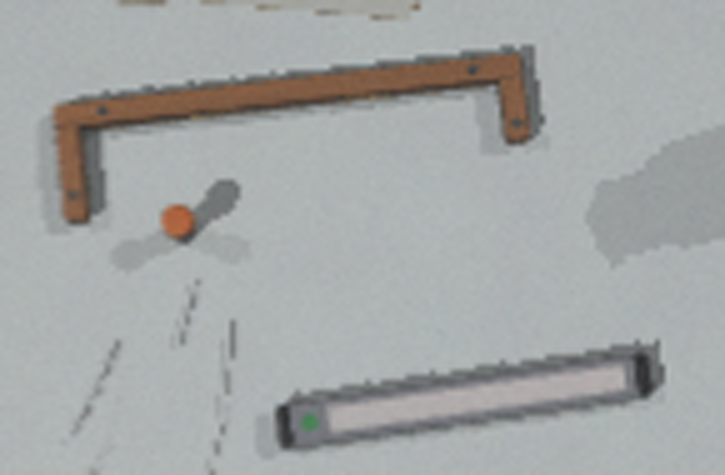

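The crop confirms the layout. The bar's left end (green dot) is at crop (309,421), the post at (177,220), and the bay opens toward the robot with cheeks at (75,215) and (517,135). I'll move above for a close wrist view.

```bash
python3 - <<'E'
from plant import robot
from h import *
robot.goto([0.47,-0.03,0.42],[np.pi,0,0.1])
f=robot.grab_frame("wrist"); np.savez("w0.npz",**{k:np.array(v) for k,v in f.items()})
cv2.imwrite("pics/w0.png",f["image"][:,:,::-1])
s=robot.sense();print(s["t"],s["tcp_pos"],s["tcp_rot"],s["wrist_force"])
print(-np.array(f["R"]).T@f["t"])
for n,P in dict(bayL=(.675,.1827,.024),bayR=(.7116,-.1267,.024),post=(.5966,.098,.056),L=(.468,.0387,.022),R=(.506,-.2036,.022)).items(): print(n,proj(f,P))
for y in(0.1,0.1+np.pi/2,0.1-np.pi/2,-.26+np.pi/2,-.26-np.pi/2): print(y,robot.inverse_kinematics([.5,-.2,.02],[np.pi,0,y]))
E
```

```text
2.525 [ 0.47009404 -0.03099556  0.41967867] [-3.14132359e+00  5.70199323e-04  9.82452705e-02] [0.38410287 0.17206285 0.42262944]
[ 0.54941163 -0.02298309  0.55079211]
bayL [[128.96505733 -21.50353096]]
bayR [[346.9338708  -27.87401654]]
post [[179.73913614  37.84558079]]
L [[219.45833781 130.20543813]]
R [[373.45666957 121.71953152]]
0.1 [ 0.59890742  0.58186749 -0.38342574  2.01544471  0.36691765  0.61030317
 -1.50205021]
1.6707963267948966 [ 0.65126353  0.59487093 -0.4525864   2.01239869  0.43068746  0.62731838
  0.0122968 ]
-1.4707963267948965 [ 0.04615882  0.56985735  0.33288343  2.04836866 -0.33076648  0.57381128
 -2.43138245]
1.3107963267948965 [ 0.64938453  0.59435997 -0.45008961  2.01250723  0.42839928  0.62665802
 -0.34568751]
-1.8307963267948966 [-0.09483435  0.60585764  0.52377771  2.05626836 -0.52045205  0.60987907
 -2.61393072]
```

View pics/w0.png

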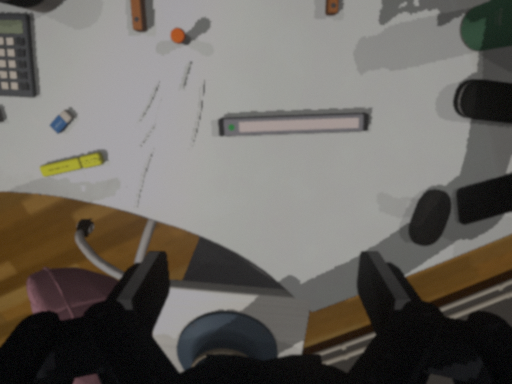

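The wrist view shows the bar from (221,126) to (368,121), the cap at (178,36), and the cheek ends at (138,28) and (332,12). These agree with the top-view predictions. Next I'll measure the bay and bar from masks.

```bash
cat >> h.py <<'E'
def biggest(m):
    c=max(cv2.findContours(m.astype(np.uint8),cv2.RETR_EXTERNAL,cv2.CHAIN_APPROX_NONE)[0],key=cv2.contourArea)
    return c.reshape(-1,2)
def bar_pose(f,box):
    """centre, yaw from white strip + green dot; box=(r0,r1,c0,c1)"""
    r0,r1,c0,c1=box
    h=cv2.cvtColor(np.asarray(f["image"]),cv2.COLOR_RGB2HSV).astype(int); rgb=np.asarray(f["image"]).astype(int)
    m=np.zeros(h.shape[:2],bool); m[r0:r1,c0:c1]=True
    s=m&(rgb[...,0]-rgb[...,1]>6)&(h[...,2]>120)&(h[...,1]<60)
    g=m&(rgb[...,1]-rgb[...,0]>25)&(rgb[...,1]-rgb[...,2]>10)
    P=cast(f,biggest(s),.022)[:,:2]
    (cx,cy),(w,l),a=cv2.minAreaRect((P*1000).astype(np.float32))
    q=np.argwhere(g)[:,::-1]; G=cast(f,q.mean(0),.022)[0,:2]*1000
    vx,vy=cv2.fitLine((P*1000).astype(np.float32),cv2.DIST_L2,0,.01,.01).ravel()[:2]
    C=np.array([cx,cy]); d=np.array([vx,vy]); d*=np.sign(d@(G-C))
    return dict(strip=C,size=(w,l),yaw=np.arctan2(-d[0],d[1]),dot=G,dotdist=d@(G-C),d=d,n=len(q))
E
python3 - <<'E'
from h import *
w=np.load("w0.npz");t=np.load("top0.npz")
for f,b in((w,(100,150,205,385)),(t,(180,215,230,325))):
    print(bar_pose(f,b))
# black-cap extents
for f,b in((w,(100,150,205,385)),(t,(180,215,230,325))):
    g=f["image"].astype(int).sum(2); m=np.zeros(g.shape,bool);m[b[0]:b[1],b[2]:b[3]]=True
    P=cast(f,biggest(m&(g<330)),.022)[:,:2]*1000
    print(cv2.minAreaRect(P.astype(np.float32)))
im=t["image"];h=cv2.cvtColor(im,cv2.COLOR_RGB2HSV)
m=(h[...,0]<18)&(h[...,1]>90)&(h[...,2]>60); z=np.zeros_like(m);z[125:168,190:300]=1
c=biggest(m&z);P=cast(t,c,.024)[:,:2]*1000
(cx,cy),(a,b_),ang=cv2.minAreaRect(P.astype(np.float32));print(cx,cy,a,b_,ang,cv2.boxPoints(((cx,cy),(a,b_),ang)).round(1))
# inner rail edge: lowest wood pixel per column between cheeks
pts=[(x,np.nonzero((m&z)[:,x])[0].max()+.5) for x in range(208,280)]
Q=cast(t,pts,.024)[:,:2]*1000; v=cv2.fitLine(Q.astype(np.float32),cv2.DIST_HUBER,0,.01,.01).ravel();print("rail inner",v, "yaw",np.arctan(-v[0]/v[1]))
for f,bx in((t,(155,175,212,230)),(w,(20,50,165,195))):
    h=cv2.cvtColor(f["image"],cv2.COLOR_RGB2HSV);m=(h[...,0]<15)&(h[...,1]>150)
    z=np.zeros_like(m);z[bx[0]:bx[1],bx[2]:bx[3]]=1;q=np.argwhere(m&z)[:,::-1]
    print("post",cast(f,q.mean(0),.056),len(q))
E
```

```text
{'strip': array([489.41870117, -84.85878754]), 'size': (17.951711654663086, 190.6339874267578), 'yaw': np.float32(0.13781807), 'dot': array([474.98431207,  20.76102916]), 'dotdist': np.float64(106.60136747470354), 'd': array([-0.1373822,  0.9905181], dtype=float32), 'n': 28}
{'strip': array([ 498.33856201, -163.88967896]), 'size': (3.8621082305908203, 16.291250228881836), 'yaw': np.float32(0.2474392), 'dot': array([474.21253473,  21.18309354]), 'dotdist': np.float64(185.34496873484048), 'd': array([-0.24492198,  0.9695428 ], dtype=float32), 'n': 8}
((492.88763427734375, -77.91717529296875), (35.698238372802734, 241.4678955078125), 8.012226104736328)
((507.26019287109375, -187.1250457763672), (38.18888473510742, 26.98230743408203), 36.153228759765625)
664.384521484375 31.858436584472656 72.8912582397461 301.3389587402344 8.88587474822998 [[ 605.1  175.1]
 [ 651.6 -122.6]
 [ 723.7 -111.4]
 [ 677.1  186.3]]
rail inner [ 1.05285846e-01 -9.94441986e-01  6.81195618e+02  2.34067650e+01] yaw 0.10548134
post [[0.59898189 0.10194222 0.056     ]] 20
post [[0.59984357 0.10106187 0.056     ]] 135
```

```bash
python3 - <<'E'
from h import *
t=np.load("top0.npz");w=np.load("w0.npz")
im=t["image"];h=cv2.cvtColor(im,cv2.COLOR_RGB2HSV)
m=(h[...,0]<18)&(h[...,1]>90)&(h[...,2]>60); z=np.zeros_like(m);z[125:168,190:300]=1;m&=z;m[155:,210:280]=0
for n,s in(("outer",lambda c:c.min()-.5),("inner",lambda c:c.max()+.5)):
    p=[(x,s(np.nonzero(m[:,x])[0])) for x in range(208,280)]
    Q=(cast(t,p,.024)[:,:2]*1000).astype(np.float32);v=cv2.fitLine(Q,cv2.DIST_HUBER,0,.01,.01).ravel()
    print(n,v,np.arctan(-v[0]/v[1]))
# cheeks: per-row extents
for n,c0,c1,rows in(("L",190,206,range(150,163)),("R",284,300,range(137,147))):
    p=[];e=[]
    for r in rows:
        k=np.nonzero(m[r,c0:c1])[0]+c0
        if len(k):p.append((k.min()-.5,r));e.append((k.max()+.5,r))
    A=cast(t,p,.024)*1000;B=cast(t,e,.024)*1000
    print(n,A.mean(0).round(1),B.mean(0).round(1))
    k=np.argwhere(m[:,c0:c1]);r=k[:,0].max();print("tip",cast(t,(k[k[:,0]==r,1].mean()+c0,r+.5),.024)*1000)
# wrist cheek tips
h=cv2.cvtColor(w["image"],cv2.COLOR_RGB2HSV);mm=(h[...,0]<18)&(h[...,1]>90)&(h[...,2]>60)
for c0,c1 in((125,155),(320,345)):
    k=np.argwhere(mm[:60,c0:c1]);r=k[:,0].max()
    for rr in range(0,r+1,7):
        q=k[k[:,0]==rr,1]
        if len(q):print(rr,(cast(w,[(q.min()+c0-.5,rr),(q.max()+c0+.5,rr)],.024)[:,:2]*1000).round(1).tolist())
    print("tip",r,k[k[:,0]==r,1].mean()+c0, (cast(w,(k[k[:,0]==r,1].mean()+c0,r+.5),.024)*1000).round(1))
E
```

```text
outer [ 1.06957324e-01 -9.94263589e-01  6.95147034e+02  2.80306034e+01] 0.10716232
inner [ 1.02755964e-01 -9.94706571e-01  6.80481506e+02  3.08116722e+01] 0.10293766
L [629.3 178.3  24. ] [629.2 165.2  24. ]
tip [[604.91624836 169.36490909  24.        ]]
R [ 674.  -104.5   24. ] [ 673.9 -117.7   24. ]
tip [[ 654.41168775 -112.93069833   24.        ]]
0 [[646.2, 180.1], [647.2, 165.3]]
7 [[636.8, 178.5], [637.8, 163.6]]
14 [[627.2, 178.4], [628.4, 162.0]]
21 [[617.7, 176.8], [618.7, 161.9]]
28 [[608.1, 175.3], [609.0, 161.8]]
tip 30 139.5 [[605.2 166.2  24. ]]
0 [[671.6, -102.8], [673.6, -120.1]]
7 [[662.3, -104.1], [664.1, -120.1]]
tip 13 330.5 [[ 654.3 -111.2   24. ]]
```

```bash
cat >> h.py <<'E'
YB=.105; OB=np.array([.6798,.0326]); EX=np.array([np.cos(YB),np.sin(YB)]); EY=np.array([-np.sin(YB),np.cos(YB)])
def W(x,y,z): p=OB+(x*EX+y*EY)/1000; return [p[0],p[1],z]       # bay mm -> world m
def B(p): d=(np.array(p[:2])-OB)*1000; return np.array([d@EX,d@EY])
def att(psi): return [np.pi,0,YB+psi]
def off(c,psi,a,b): # point at bar-local (a,b) mm of bar centre c, yaw psi, in bay frame
    return (c[0]+a*np.cos(psi)-b*np.sin(psi), c[1]+a*np.sin(psi)+b*np.cos(psi))
E
python3 - <<'E'
from plant import robot
from h import *
p=off((-201.8,-90),.033,-48,0)
robot.goto(W(*p,.06),att(.033))
s=robot.sense();print(s["t"],B(s["tcp_pos"]),s["wrist_force"])
hit=robot.move_straight(W(*p,-.012),vel=.05,contact_N=3)
s=robot.sense();print(hit,s["t"],s["tcp_pos"],s["wrist_force"])
E
```

```text
3.8917 [-248.36964258  -91.86499918] [ 0.72195072 -0.98900615  0.01579044]
True 5.0167 [ 0.44077805 -0.08453351 -0.0021413 ] [-0.93637452  0.64388715  7.50950261]
```

```bash
python3 - <<'E'
from plant import robot
from h import *
z=.004
s=robot.sense();p=s["tcp_pos"];robot.move_straight([p[0],p[1],z],vel=.05)
robot.move_straight(W(*off((-201.8,-90),.033,-26,0),z),vel=.05)
c0,c1=np.array((-201.8,-90)),np.array((-99.5,-105.4))
for k in np.linspace(0,1,4)[1:]:
    a=.15*0+.033-.363*k; d=c0+(c1-c0)*k
    print(robot.move_straight(W(*off(d,a,-25,0),z),vel=.07,attitude=att(a)), robot.sense()["wrist_force"].round(1))
p=off(c1,a,-60,0);robot.move_straight(W(*p,z),vel=.2)
f=robot.grab_frame("wrist");f2=robot.grab_frame("top")
for n,x in(("w1",f),("t1",f2)):
    np.savez(n+".npz",**{k:np.array(v) for k,v in x.items()})
cv2.imwrite("pics/w1t1.png",np.vstack([cv2.resize(x["image"],(400,300))[:,:,::-1] for x in(f,f2)]))
print(robot.sense()["t"])
E
```

```text
False [-0.4  0.   0.6]
False [ 0.3 -0.4 -0.2]
False [-1.  -0.1 -0.8]
8.25
```

View pics/w1t1.png

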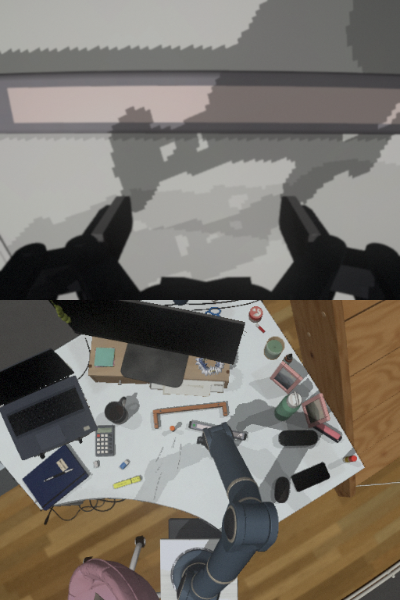

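The bar followed the fingers and lies parallel to the tool, across the wrist view. I'll lift, then locate it from above.

```bash
python3 - <<'E'
from plant import robot
from h import *
robot.grip(0.0)
robot.goto(W(*off((-99.5,-105.4),-.33,-110,0),.25),att(-.33))
f=robot.grab_frame("wrist");np.savez("w2.npz",**{k:np.array(v) for k,v in f.items()})
cv2.imwrite("pics/w2.png",f["image"][:,:,::-1])
try:
    r=bar_pose(f,(0,384,0,512));print(r, B(r["strip"]/1000),B(r["dot"]/1000),r["yaw"]-YB)
    print("bar centre",B((r["strip"]+7*r["d"])/1000))
except Exception as e: print(e)
print(robot.sense()["t"])
E
```

```text
{'strip': array([592.11657715, -88.47055054]), 'size': (189.81512451171875, 15.611673355102539), 'yaw': np.float32(-0.23304816), 'dot': array([616.32522574,  15.76923518]), 'dotdist': np.float64(107.01271898498713), 'd': array([0.23094435, 0.97296697], dtype=float32), 'n': 76} [ -99.88957353 -111.21391077] [-64.88917573 -10.08545905] -0.33804816
bar centre [ -97.56804913 -104.61008441]
10.0417
```

View pics/w2.png

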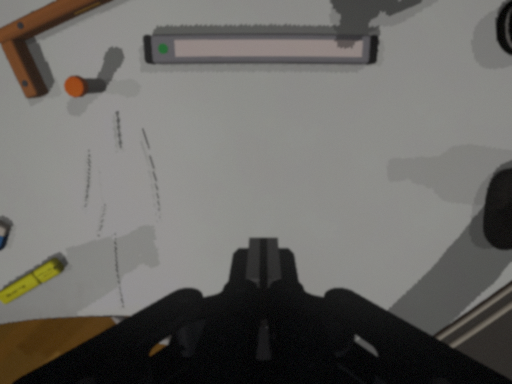

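The bar centre is at (-97.6, -104.6) mm in the bay frame with yaw -0.338, as planned. The picture shows the bar from (145,48) to (378,48), clear to the right of the post at (76,86). Next is the axial push on its right end.

```bash
python3 - <<'E'
from plant import robot
from h import *
c=np.array((-97.6,-104.6));psi=-.338;z=.017;A=att(psi+np.pi/2)
robot.goto(W(*off(c,psi,0,-158),.07),A)
robot.move_straight(W(*off(c,psi,0,-158),z),vel=.08)
print(robot.sense()["tcp_pos"],robot.sense()["tcp_rot"])
h=robot.move_straight(W(*off(c,psi,0,-121),z),vel=.04,contact_N=1.5)
s=robot.sense();print(h,B(s["tcp_pos"]),(B(s["tcp_pos"])-c)@[-np.sin(psi),np.cos(psi)],s["wrist_force"])
robot.move_straight(W(*off(c,psi,0,-131+60),z),vel=.06)
f=robot.grab_frame("wrist");np.savez("w3.npz",**{k:np.array(v) for k,v in f.items()})
cv2.imwrite("pics/w3.png",f["image"][:,:,::-1])
r=bar_pose(f,(0,384,0,512));print(r,r["yaw"]-YB,"bar centre",B((r["strip"]+7*r["d"])/1000), "by dot",B((r["dot"]-99.6*r["d"])/1000))
print("expect",off(c,psi,0,60),robot.sense()["t"],robot.sense()["wrist_force"])
E
```

```text
[ 0.55755341 -0.23529624  0.01714042] [ 3.14113933e+00 -1.69499541e-04  1.33793110e+00]
True [-139.82522894 -223.69678497] -126.36018418599593 [-0.0284445  -0.29684925 -0.18616966]
{'strip': array([594.47998047, -84.53081512]), 'size': (77.58109283447266, 16.593320846557617), 'yaw': np.float32(nan), 'dot': array([nan, nan]), 'dotdist': np.float64(nan), 'd': array([nan, nan], dtype=float32), 'n': 0} nan bar centre [nan nan] by dot [nan nan]
expect (np.float64(-77.70394497443189), np.float64(-47.99481477444344)) 14.125 [-0.61210258 -0.10100811  0.11886717]h.py:23: RuntimeWarning: Mean of empty slice.
  q=np.argwhere(g)[:,::-1]; G=cast(f,q.mean(0),.022)[0,:2]*1000
  ret = um.true_divide(
```

View pics/w3.png

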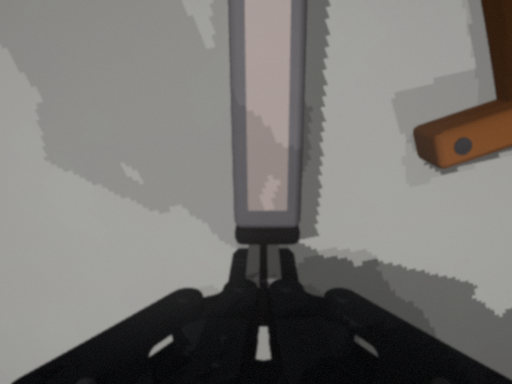

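The bar runs straight up the wrist view, with its right cap at (267,235) against the fingertips and no skew. The right cheek at (450,140) is well clear. I'll continue the push.

```bash
python3 - <<'E'
from plant import robot
from h import *
c=np.array((-97.6,-104.6));psi=-.338;z=.017
f=np.load("w3.npz");e=B(cast(f,(267.5,211.5),.022)[0]);ax=np.array([-np.sin(psi),np.cos(psi)])
cc=e+102*ax;adv=(cc-c)@ax;print("centre mid-push",cc,"advance",adv)
need=112
rest=need-adv
s=robot.sense();p=B(s["tcp_pos"])+rest*ax
h=robot.move_straight(W(*p,z),vel=.06,contact_N=8)
print(rest,h,robot.sense()["wrist_force"])
robot.move_straight(W(*(B(robot.sense()["tcp_pos"])-25*ax),z),vel=.15)
q=W(*(B(robot.sense()["tcp_pos"])-10*ax),.25)
robot.goto(W(*off(cc+rest*ax,psi,-120,-10),.25),att(psi))
f=robot.grab_frame("wrist");np.savez("w4.npz",**{k:np.array(v) for k,v in f.items()})
cv2.imwrite("pics/w4.png",f["image"][:,:,::-1])
r=bar_pose(f,(0,384,0,512));print(r,r["yaw"]-YB,"bar centre",B((r["strip"]+7*r["d"])/1000))
print(robot.sense()["t"])
E
```

```text
centre mid-push [-76.18209598 -48.59047158] advance 59.94269212813079
52.05730787186921 False [ 0.16803958 -0.10916503 -0.41263804]
{'strip': array([619.70629883,  21.27177429]), 'size': (188.776611328125, 16.124893188476562), 'yaw': np.float32(-0.2509509), 'dot': array([644.48921566, 125.06787322]), 'dotdist': np.float64(106.69908935487946), 'd': array([0.24832517, 0.96867675], dtype=float32), 'n': 78} -0.3559509 bar centre [-58.51064546   1.59362357]
16.8417
```

View pics/w4.png

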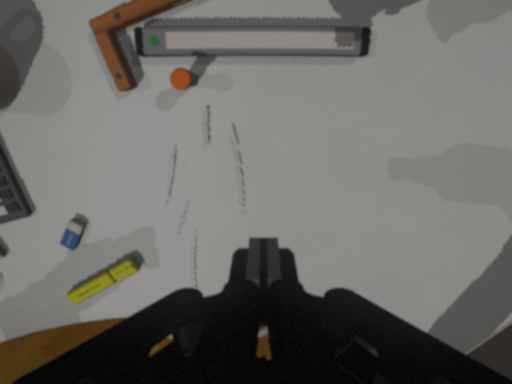

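The left end is behind the post at (180,78) with its cap at (139,40). The bar centre is (-58.5, 1.6) with yaw -0.356, and the computed corners clear the rail and cheek. Now I'll swing the right end in with two fingers.

```bash
python3 - <<'E'
from plant import robot
from h import *
z=.004;c0=np.array((-58.5,1.6));c1=np.array((-16.,-4.));a0=-.356
robot.goto(W(*off(c0,a0,-50,-50),.07),att(a0)); robot.grip(1.0)
robot.move_straight(W(*off(c0,a0,-50,-50),z),vel=.08)
robot.move_straight(W(*off(c0,a0,-26,-50),z),vel=.06)
for k in np.linspace(0,1,6)[1:]:
    a=a0*(1-k);c=c0+(c1-c0)*k
    h=robot.move_straight(W(*off(c,a,-25,-50),z),vel=.06,attitude=att(a),contact_N=20)
    print(k,h,robot.sense()["wrist_force"].round(1))
    if h: break
h=robot.move_straight(W(-11-25,-54,z),vel=.03,attitude=att(0),contact_N=12)
s=robot.sense();print(h,B(s["tcp_pos"]),s["wrist_force"].round(1))
robot.move_straight(W(-90,-54,z),vel=.15)
robot.goto(W(-150,-20,.25),att(0))
f=robot.grab_frame("wrist");np.savez("w5.npz",**{k:np.array(v) for k,v in f.items()})
cv2.imwrite("pics/w5.png",f["image"][:,:,::-1])
r=bar_pose(f,(0,384,0,512));print(r,r["yaw"]-YB,"bar centre",B((r["strip"]+7*r["d"])/1000))
print(robot.sense()["t"])
E
```

```text
0.2 False [-0.2  0.3 -0.3]
0.4 False [-0.1 -0.4  0.4]
0.6000000000000001 False [-0.3  1.2  0.7]
0.8 False [ 0.2 -0.2 -0.2]
1.0 False [ 0.8 -0.7 -0.5]
False [-37.86568149 -53.82425447] [-5.5 -0.8  3.5]
{'strip': array([668.19665527,  17.8965683 ]), 'size': (15.15378189086914, 188.93885803222656), 'yaw': np.float32(0.106756635), 'dot': array([657.05406959, 124.28716293]), 'dotdist': np.float64(106.97219143738911), 'd': array([-0.10655397,  0.9943069 ], dtype=float32), 'n': 76} 0.0017566383 bar centre [-13.09276157  -6.40635067]
23.6167
```

View pics/w5.png

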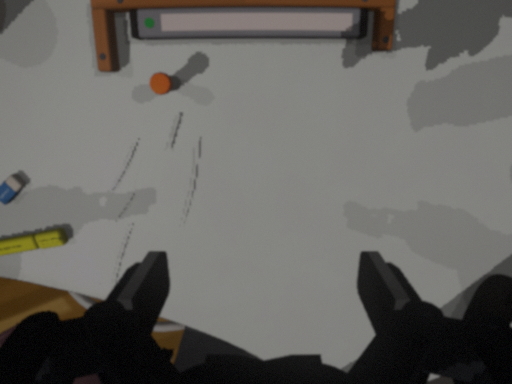

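The bar lies flat in the bay, with end caps at (134,24) and (364,24) between cheeks at (105,45) and (383,30), and yaw error 0.002. I'll press firmly at the centre to be sure it is seated, retreat, check and hand in.

```bash
python3 - <<'E'
from plant import robot
from h import *
z=.004
robot.goto(W(-90,-12,.07),att(0));robot.move_straight(W(-75,-12,z),vel=.1)
h=robot.move_straight(W(-31,-12,z),vel=.04,contact_N=15)
s=robot.sense();print(h,B(s["tcp_pos"]),s["wrist_force"].round(1))
robot.move_straight(W(-85,-12,z),vel=.15)
robot.goto(W(-150,-20,.25),att(0))
f=robot.grab_frame("wrist")
r=bar_pose(f,(0,384,0,512));print(r["yaw"]-YB,"bar centre",B((r["strip"]+7*r["d"])/1000))
m=cv2.cvtColor(f["image"],cv2.COLOR_RGB2HSV);m=(m[...,0]<15)&(m[...,1]>150);z_=np.zeros_like(m);z_[60:105,140:185]=1
print("post",B(cast(f,np.argwhere(m&z_)[:,::-1].mean(0),.056)[0]),robot.sense()["t"])
robot.close_job()
E
```

```text
True [-38.32235376 -11.95967108] [-0.2  0.1  0.2]
0.0021744743 bar centre [-13.08288595  -6.33556086]
post [-71.8597779  76.5883617] 27.6667
the job is handed in; nothing more can be done
```

The light bar lies flat against the back rail between the two cheeks, left end put in behind the post first; it was only pushed, the last check put it about 6 mm right of centre, and I handed the job in at about 28 s.

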